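Turn the filled parts case over and stack it

ROBOT

A 6-joint arm with a two-finger parallel gripper is mounted at the origin on the work surface. World frame = base frame: x ahead of the robot, y to its left, z up, the work surface at z = 0. Lengths are in m, angles in rad, forces in N, time in s.
With the tool pointing down it reaches from about 0.325 to 0.9 m from the base axis. Payload 6.1 kg.
Tool frame: the origin (TCP) lies at the very end of the fingers, on their centre line; the grasp point (between the pads) lies 19 mm behind it; z points along the fingers, y is the line along which they close (so a half turn about z gives the same grasp; the last joint's range is limited). The gripper opens to 87 mm and grips with 3 to 60 N. Pads are 19 mm wide; open, the fingers measure 117 mm over their backs; the gripper's body (75 mm by 190 mm) begins 51 mm behind the grasp point.
Start: joints at [1.001, 0.22, 1.526, -0, 1.395, -0.126], TCP at [0.268, 0.564, 0.199] pointing down, gripper open.
Joint ranges: [-2.98, 2.98], [-0.91, 2.08], [0.09, 2.57], [-1.24, 4.39], [0.2, 2.65], [-2.68, 2.68]. Speed limits (rad/s): [2.57, 2.57, 3.01, 3.14, 3.14, 3.14].

INTERFACE

Orientations are given as a unit quaternion [x, y, z, w].
In Python, from rig import manip gives the robot as it stands. The module is installed in compiled form; this text tells all that it offers.
- The arm moves only by the shell command python3 -m creep 'ROWS' [FORCE]. ROWS is JSON, a list of rows, each an object with "xyz": the shift along the tool's x, y, z in mm, a list of three; "angular": the turn, a rotation vector about the tool's x, y, z in rad, a list of three; "jaw": the finger opening in mm, from 0 to 87. A call has exactly 8 rows; each row is the pose to reach, as a shift and turn from the pose commanded when the call began, along the tool's axes at that moment; what a row does not reach only later rows make up. A row lasts 1/12 s, in which the tool goes at most 41.7 mm and 7.16 degrees, less where a joint would pass 70% of its speed; a pose out of reach is approached as far as the arm can. A call with a gripper value outside its range is refused whole. The fingers move at their own pace and stop on an object; FORCE is the grip in N (left out, the last holds). Time passes only in rows, so rows that repeat a pose let the fingers close, or fill a call up. It gives the time, the measured TCP pose, the force, the opening and the grip force at its end, in the units of the state.
- manip.sense(): the state, without advancing time (a new reading comes with each control period).
- manip.read_camera(name): name is "scene" or "side" or "wrist"; returns a dict with "img" (384x512x3 uint8, red, green, blue), "range_z" (384x512 float32, m along the optical axis (not along the pixel's ray), 0 where there is no reading), "fx", "fy", "cx", "cy" (pixels), "k1" (the pictures are not rectified: a ray, as slopes to the right and down, at radius r is drawn at 1 + k1 r^2 times it, then the intrinsics apply), "position" and "orientation" of the camera in the world. Camera axes: x right, y down, z forward; pixel columns grow to the right and rows downward; lengths in m; the calibration is good to about 2 mm. A picture is of the moment at which its call begins.
- manip.sign_off(): hands the job in; it is judged then, once.
The state is a dict: "clock": time; "joints": joint angles; "qd": joint speeds; "joint_efforts": joint torques, N m; "position": TCP position; "tool_rot": TCP orientation; "contact_force": force on the tool from outside, world axes, zero at the start; "torque": the same for the moment, N m; "finger_gap": finger opening in m; "gripper_force": force on a finger pad.
Only numpy, scipy, OpenCV 4.12 (cv2) and the standard library are available. Lean on these libraries where they do the work, as an engineer would, in place of code of your own. Each camera call takes 0.05 s, during which the arm holds its last target. There are 200 camera calls.

TASK

One white parts case with a loose metal lid waits lid-up on a sloping rack: grip its two long sides across the seam so that base and lid are held together, and turn it upside down without letting the lid come off. Then lay it (do not drop it) squarely on top of the case already lying upside down on the other rack, lower end against that rack's stop, leaving that other case in its place.

Things in the scene. Friction and masses are not known exactly. Their poses are not given: they have to be found in the camera images.
- case_base: White plastic tray 100 x 60 x 16 mm (x, y, z), 0.11 kg; origin: centre of underside; z towards the lid (seam at z = 16 mm; closed case 30 mm thick). Starts on a rack falling away from the robot at 50 deg: x down the slope, z up and away, end x = +50 on the stop. The rack is narrower: its long sides are free. Pads across the seam near mid-length, coming parallel to the slope, closing along y at 20-40 N, hold both parts.
- case_lid: Grey aluminium cap 100 x 60 x 14 mm, 0.09 kg, blank white label on top. Origin: centre of its lower rim, which lies on the base's seam, 16 mm from the base's underside; z towards its top, axes parallel to the base's. Flush with the base all round; a 5.5 mm lip inside locates it with 1.5 mm play; nothing but the grip holds it on.
- turned_case: Closed case, 100 x 60 x 30 mm, 0.20 kg, lying upside down on the other rack, plain white underside showing. Origin: centre of its underside, now its upper face; x down the slope; z square into the slope (down, towards the robot). The waiting case must end oriented the same (x may also point up the slope), base origin 30 mm along this case's -z, lower end on the same stop.
- rack_out: Fixed aluminium rack under the upside-down case; the waiting case's is alike. Foot 150 x 90 x 6 mm. Origin on the bench below the case; x horizontal, the way it slopes down; z up. Slope 44 mm wide, 65 mm long, falls at 50 deg to a corner at x = 20.6, z = 45 mm; the stop rises there square to the slope, 75 mm. All above the foot is within 22 mm of the centre plane.
There are look-alikes about, which are no part of the job. What is shaped like the turned_case but blue is not meant. What is shaped like the case_lid but yellow is not meant.

How it is judged:
On the way, in this order (a step that is already met when the one before it is completed fails the run):
1. the case is held upside down, clear of the other case (angle between case_base's own z axis and vertical above 1.92 rad and distance between case_base and turned_case above 0.06 m and contact force between the fingers and case_base above 0.3 N and distance between case_base and case_lid below 0.024 m), for 0.2 s.
2. still held, the case is brought to within about 15 mm of where it will lie on the other case (z of case_base in the frame of turned_case between -0.046 and -0.024 m and x of case_base in the frame of turned_case between -0.03 and 0.02 m and y of case_base in the frame of turned_case between -0.02 and 0.02 m and contact force between the fingers and case_base above 0.3 N), for 0.05 s.
At the end, for the whole second after the job is handed in: The case lies at rest upside down on the other: its base origin 25-36 mm out from the other's underside, within 15 mm along and across, square within 10 deg; lid between them, seated (origins under 21 mm apart, parallel within 7 deg); the other case within 20 mm of its start, in its rack (z of case_base in the frame of turned_case between -0.036 and -0.025 m and x of case_base in the frame of turned_case between -0.015 and 0.015 m and y of case_base in the frame of turned_case between -0.015 and 0.015 m and angle between the x axis of case_base and the x axis of turned_case, either way round below 0.175 rad and angle between the z axis of case_base and the z axis of turned_case, either way round below 0.175 rad and z of case_lid in the frame of turned_case between -0.02 and -0.01 m and distance between case_base and case_lid below 0.021 m and angle between the z axis of case_lid and the z axis of case_base, either way round below 0.12 rad and distance of turned_case from where it was at the start of the episode below 0.02 m and horizontal distance between turned_case and rack_out below 0.04 m and linear speed of each of case_base, case_lid below 0.02 m/s); the robot touches nothing.
It fails at once if the lid comes off its base (origins more than 28 mm apart, nominally 16) (distance between case_base and case_lid above 0.028 m).
It also fails if it takes over 42 s, if anything falls off the work surface, if the arm or the gripper's body presses on something with over 40 N, if the wrist force passes 120 N, or if a joint passes its speed limit or range.

## Working session

There is one attempt and no reset: what is moved stays moved. The work goes in short steps, Python scripts to look and compute and a shell command to move; the robot and the scene stay as the last step left them, time stands still between calls to the robot, and variables do not carry over. Pictures are saved under pics/ and viewed, at most 10 in all, crops included, and the job is handed in when it is done.

```bash
mkdir -p pics
cat > h.py <<'E'
import numpy as np, cv2
from scipy.spatial.transform import Rotation as R
from rig import manip
def snap(n):
    c=manip.read_camera(n); np.savez(f'pics/{n}.npz',**{k:np.array(v) for k,v in c.items()}); return c
def load(n): return dict(np.load(f'pics/{n}.npz'))
def cloud(c):
    h,w=c['range_z'].shape; K=np.array([[c['fx'],0,c['cx']],[0,c['fy'],c['cy']],[0,0,1]],float)
    u,v=np.meshgrid(np.arange(w),np.arange(h)); p=np.stack([u,v],-1).reshape(-1,1,2).astype(float)
    s=cv2.undistortPoints(p,K,np.array([float(c['k1']),0,0,0])).reshape(h,w,2)
    P=np.dstack([s,np.ones((h,w))])*c['range_z'][...,None]
    return P@R.from_quat(c['orientation']).as_matrix().T+c['position']
E
python3 - <<'E'
from h import *
a=[snap(n) for n in('scene','side')]
cv2.imwrite('pics/a.png',cv2.resize(np.hstack([cv2.cvtColor(c['img'],cv2.COLOR_RGB2BGR) for c in a]),(800,300)))
cv2.imwrite('pics/b.png',cv2.resize(cv2.cvtColor(a[0]['img'],cv2.COLOR_RGB2BGR),(800,600)))
for c in a: print(c['position'],c['orientation'],c['k1'],c['fx'])
print(manip.sense())
E
```

```text
[0.92449882 0.40479124 0.46755296] [ 0.31537973  0.8177975  -0.45399016 -0.16011189] -0.026456496915657258 352.758904211321
[ 0.13051415 -0.42630028  0.49166008] [ 0.81375326 -0.36252577  0.17947654 -0.41733544] -0.10571625586748712 358.97359230481226
{'clock': 0.1, 'joints': array([ 1.00089224e+00,  2.21161468e-01,  1.52748156e+00, -1.04558578e-05,
        1.39467975e+00, -1.26110214e-01]), 'qd': array([-0.00042801, -0.00353835, -0.00126611, -0.0020271 ,  0.00147699,
        0.00168004]), 'joint_efforts': array([ 1.03191116e-03, -4.95943630e+01, -3.88519907e+01,  7.02009187e-02,
        5.15161862e-02, -4.04478158e-05]), 'position': array([0.26804916, 0.56395185, 0.19794589]), 'tool_rot': array([ 2.20079465e-01,  9.75481564e-01, -8.14960532e-04, -2.90170218e-04]), 'contact_force': array([-0.70282523, -0.41695965, -0.06763513]), 'torque': array([-0.03894963,  0.00396094,  0.02904411]), 'gripper_force': 0.0, 'finger_gap': 0.08733819158535966}
```

View pics/b.png

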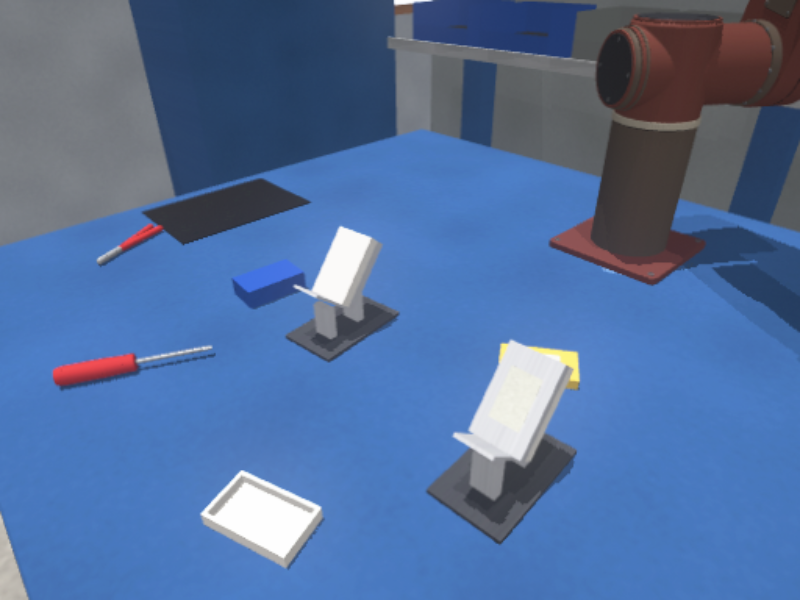

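View pics/a.png

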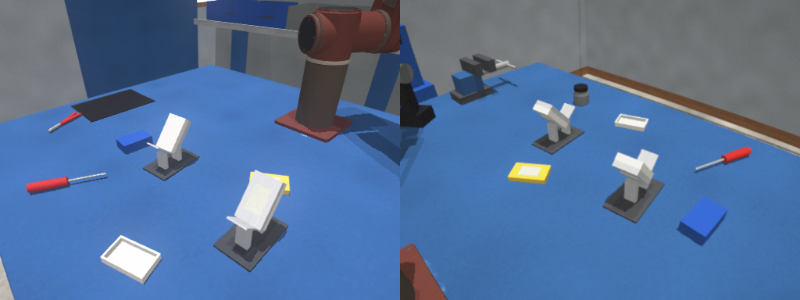

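The scene view (800x600) shows five candidates:
- White case with lid and label on the near rack at (520,400). This is the waiting case.
- Plain white case on the other rack at (345,265). This is the turned_case.
- Blue box at (268,283). Look-alike.
- Yellow lid at (540,365). Look-alike.
- Open white tray on the bench at (262,517). Not part of the job.

Next I measure the two cases and check the choice in a close crop.

Run:
```python
from h import *
c=load('scene'); W=cloud(c); 
im=cv2.cvtColor(c['img'],cv2.COLOR_RGB2BGR)
cv2.imwrite('pics/crop1.png',cv2.resize(im[130:350,170:380],(630,660))[:600])
hsv=cv2.cvtColor(im,cv2.COLOR_BGR2HSV)
for name in('scene','side'):
  c=load(name);W=cloud(c);hsv=cv2.cvtColor(c['img'],cv2.COLOR_RGB2HSV)
  m=((hsv[...,1]<70)&(W[...,2]>0.05)&(W[...,2]<0.16)&(W[...,0]>.3)&(W[...,0]<.95)&(abs(W[...,1])<.6)&(c['range_z']>0)).astype(np.uint8)
  n,l,s,ce=cv2.connectedComponentsWithStats(m)
  for i in range(1,n):
    if s[i,4]<300: continue
    P=W[l==i]; print(name,s[i],ce[i].round(),P.min(0).round(3),P.max(0).round(3))
    # ransac plane
    rng=np.random.default_rng(0);best=None
    for _ in range(400):
        a=P[rng.choice(len(P),3,False)];nn=np.cross(a[1]-a[0],a[2]-a[0]);nn/=np.linalg.norm(nn)+1e-12
        k=abs((P-a[0])@nn)<.002
        if best is None or k.sum()>best.sum(): best=k
    Q=P[best];q=Q.mean(0);nn=np.linalg.svd(Q-q,full_matrices=False)[2][2];nn*=np.sign(nn[2])
    e=np.array([nn[0],nn[1],0]);e/=np.linalg.norm(e);y=np.cross([0,0,1],e);x=np.cross(y,nn)
    uv=np.c_[(Q-q)@x,(Q-q)@y].astype(np.float32)
    r=cv2.minAreaRect(uv);ctr=q+r[0][0]*x+r[0][1]*y
    print('  n',nn.round(3),'tilt',np.degrees(np.arccos(nn[2])).round(1),'yaw',np.degrees(np.arctan2(e[1],e[0])).round(2),'ctr',ctr.round(4),'size',np.round(r[1],4),round(r[2],1),best.sum(), 'ext',np.ptp(uv,0))
```

```text
scene [ 188  145   57   56 1498] [220. 173.] [ 0.48  -0.186  0.05 ] [ 0.607 -0.118  0.142]
  n [0.759 0.11  0.642] tilt 50.1 yaw 8.22 ctr [ 0.5411 -0.1503  0.0955] size [0.0635 0.1193] 89.9 982 ext [0.11927064 0.06359117]
scene [ 290  218   77   84 3363] [330. 260.] [0.522 0.148 0.05 ] [0.649 0.214 0.142]
  n [0.76  0.084 0.645] tilt 49.8 yaw 6.3 ctr [0.5842 0.1812 0.0954] size [0.0611 0.119 ] 89.6 2589 ext [0.11887996 0.06147578]
side [ 171  128   53   39 1117] [198. 146.] [0.52  0.143 0.05 ] [0.646 0.208 0.142]
  n [ 0.088 -0.996  0.004] tilt 89.8 yaw -84.97 ctr [0.5683 0.1486 0.0931] size [0.103  0.0303] 40.1 368 ext [0.08859968 0.08321835]
side [ 272  191   59   52 1737] [302. 215.] [ 0.478 -0.192  0.05 ] [ 0.604 -0.124  0.141]
  n [-0.631 -0.087  0.771] tilt 39.5 yaw -172.15 ctr [ 0.4926 -0.1601  0.1308] size [0.0303 0.0612] 0.2 640 ext [0.03034591 0.06121599]
```

View pics/crop1.png

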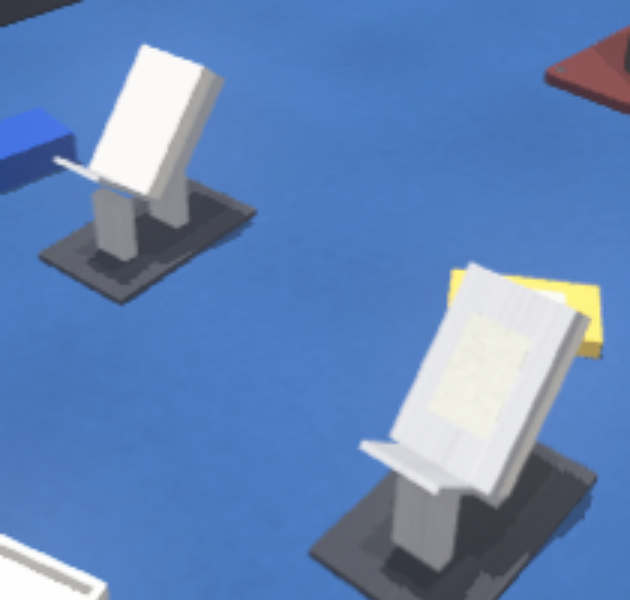

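The crop confirms the choice. The near rack at (480,380) holds the grey-lidded case with its label, and the far rack at (150,120) holds the plain white turned case. Both views agree to about 3 mm, both face heights come out at the expected 102.6 mm, and both slopes at 50°.

Plan: approach along the slope with tool z = down-slope, grip 10 mm above mid-length, and flip with a +180° roll about tool z.

```bash
cat >> h.py <<'E'
S50,C50=np.sin(np.radians(50)),np.cos(np.radians(50))
def frame(psi):
    s,c=np.sin(np.radians(psi)),np.cos(np.radians(psi))
    return np.array([C50*c,C50*s,-S50]),np.array([-s,c,0]),np.array([S50*c,S50*s,C50])  # d,y,n
WAIT=(np.array([.5775,.180,.1027]),5.6)
TURN=(np.array([.5354,-.1525,.1026]),8.0)
def grasp(back=0):
    C,psi=WAIT; d,y,n=frame(psi); return C-.014*n+(.009-back)*d, np.c_[-n,y,d]
def place(back=0,out=0,seam=.014):
    C,psi=TURN; d,y,n=frame(psi); return C+(seam+out)*n+(.009-back)*d, np.c_[n,-y,d]
def delta(T):
    s=manip.sense(); Rc=R.from_quat(s['tool_rot']).as_matrix()
    print('t',round(s['clock'],2),'tgt',T[0].round(4),'pos',s['position'].round(4),'j',s['joints'].round(2),'gap',round(s['finger_gap'],4),s['gripper_force'])
    print('  shift mm',(Rc.T@(T[0]-s['position'])*1000).round(1),'rotvec',R.from_matrix(Rc.T@T[1]).as_rotvec().round(3),'F',s['contact_force'].round(1))
E
python3 -c "
from h import *
delta(grasp(.13));delta(grasp(0));delta(place(0,.06))"
```

```text
t 0.1 tgt [0.4894 0.1714 0.1864] pos [0.268  0.564  0.1979] j [ 1.    0.22  1.53 -0.    1.39 -0.13] gap 0.0873 0.0
  shift mm [-368.5 -259.5   11.9] rotvec [-0.191 -0.681 -0.519] F [-0.7 -0.4 -0.1]
t 0.1 tgt [0.5726 0.1795 0.0868] pos [0.268  0.564  0.1979] j [ 1.    0.22  1.53 -0.    1.39 -0.13] gap 0.0873 0.0
  shift mm [-440.1 -216.2  111.4] rotvec [-0.191 -0.681 -0.519] F [-0.7 -0.4 -0.1]
t 0.1 tgt [ 0.5973 -0.1438  0.1433] pos [0.268  0.564  0.1979] j [ 1.    0.22  1.53 -0.    1.39 -0.13] gap 0.0873 0.0
  shift mm [-601.2 -497.7   55.4] rotvec [-0.884  0.267  2.425] F [-0.7 -0.4 -0.1]
```

```bash
python3 -m creep '[{"xyz":[-20,-14,-10],"angular":[-0.01,-0.04,-0.03],"jaw":87},{"xyz":[-50,-35,-25],"angular":[-0.03,-0.11,-0.08],"jaw":87},{"xyz":[-80,-56,-35],"angular":[-0.05,-0.18,-0.14],"jaw":87},{"xyz":[-110,-77,-40],"angular":[-0.07,-0.25,-0.19],"jaw":87},{"xyz":[-140,-98,-40],"angular":[-0.09,-0.32,-0.24],"jaw":87},{"xyz":[-170,-119,-40],"angular":[-0.11,-0.39,-0.3],"jaw":87},{"xyz":[-200,-140,-40],"angular":[-0.13,-0.46,-0.35],"jaw":87},{"xyz":[-220,-155,-40],"angular":[-0.14,-0.5,-0.38],"jaw":87}]' 30; python3 -c "
from h import *
delta(grasp(.13))"
```

```text
clock: 0.77
position: [0.4003, 0.3275, 0.2377]
tool_rot: [0.025, 0.966, 0.012, 0.256]
contact_force: [0.8, -0.5, -0.2]
finger_gap: 0.0873
gripper_force: 0.0
t 0.77 tgt [0.4894 0.1714 0.1864] pos [0.4003 0.3275 0.2377] j [ 0.77 -0.37  2.1  -0.4   1.05 -0.61] gap 0.0873 0.0
  shift mm [ -60.5 -154.    87.1] rotvec [-0.05  -0.178 -0.136] F [ 0.8 -0.5 -0.2]
```

```bash
python3 -m creep '[{"xyz":[-10,-26,10],"angular":[-0.01,-0.04,-0.03],"jaw":87},{"xyz":[-21,-54,25],"angular":[-0.02,-0.07,-0.06],"jaw":87},{"xyz":[-32,-82,42],"angular":[-0.03,-0.11,-0.08],"jaw":87},{"xyz":[-43,-110,60],"angular":[-0.04,-0.14,-0.11],"jaw":87},{"xyz":[-54,-138,76],"angular":[-0.05,-0.17,-0.13],"jaw":87},{"xyz":[-60,-154,87],"angular":[-0.05,-0.178,-0.136],"jaw":87},{"xyz":[-60,-154,87],"angular":[-0.05,-0.178,-0.136],"jaw":87},{"xyz":[-60,-154,87],"angular":[-0.05,-0.178,-0.136],"jaw":87}]'; python3 -c "
from h import *
delta(grasp(.13));delta(grasp(0))
c=snap('wrist');cv2.imwrite('pics/w1.png',cv2.cvtColor(c['img'],cv2.COLOR_RGB2BGR))"
```

```text
clock: 1.43
position: [0.4884, 0.1723, 0.1859]
tool_rot: [-0.042, 0.939, 0.017, 0.34]
contact_force: [-0.3, -0.2, -0.5]
finger_gap: 0.087
gripper_force: 0.0
t 1.43 tgt [0.4894 0.1714 0.1864] pos [0.4884 0.1723 0.1859] j [ 0.26 -0.6   2.42 -0.18  0.65 -1.29] gap 0.087 0.0
  shift mm [-1.  -1.   0.2] rotvec [-0.002 -0.004 -0.007] F [-0.3 -0.2 -0.5]
t 1.43 tgt [0.5726 0.1795 0.0868] pos [0.4884 0.1723 0.1859] j [ 0.26 -0.6   2.42 -0.18  0.65 -1.29] gap 0.087 0.0
  shift mm [ -1.5  -0.8 130.2] rotvec [-0.002 -0.004 -0.007] F [-0.3 -0.2 -0.5]
```

View pics/w1.png

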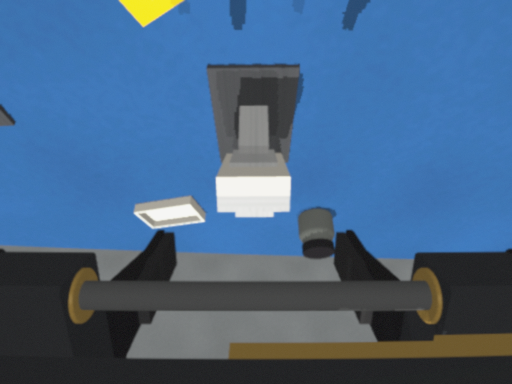

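The wrist view shows the upper end face of the case at about (253,192), between the fingertips at about x=165 and x=348. I'll measure that end from here in the tool frame.

```bash
cat > wend.py <<'E'
from h import *
c=load('wrist');W=cloud(c);s=manip.sense();Rt=R.from_quat(s['tool_rot']).as_matrix()
L=(W-s['position'])@Rt*1000
hsv=cv2.cvtColor(c['img'],cv2.COLOR_RGB2HSV)
m=(hsv[...,1]<60)&(W[...,2]>.1)&(c['range_z']>0)&(abs(L[...,1])<45)&(abs(L[...,0])<60)&(L[...,2]>10)
P=L[m];front=np.percentile(P[:,2],5);k=abs(P[:,2]-front)<4
r=cv2.minAreaRect(P[k][:,:2].astype(np.float32))
print('end face z',front.round(1),'rect in tool xy',r,'n',k.sum())
v,u=np.nonzero(m);print(u.min(),u.max(),v.min(),v.max())
E
python3 wend.py; python3 -c "
from h import *
s=manip.sense();Rt=R.from_quat(s['tool_rot']).as_matrix();C,p=WAIT;d,y,n=frame(p)
print('expected end centre',((C-.015*n-.05*d-s['position'])@Rt*1000).round(1))"
```

```text
end face z 71.3 rect in tool xy ((0.43834972381591797, -3.2878646850585938), (30.39067840576172, 60.05942916870117), 0.04411205276846886) n 2606
216 289 168 211
expected end centre [ 0.7 -2.2 71.8]
```

```bash
python3 -m creep '[{"xyz":[0,-2.5,12],"angular":[0,0,0],"jaw":87},{"xyz":[-0.5,-2.5,32],"angular":[0,0,0],"jaw":87},{"xyz":[-0.5,-2.5,55],"angular":[0,0,0],"jaw":87},{"xyz":[-0.5,-2.5,78],"angular":[0,0,0],"jaw":87},{"xyz":[-0.5,-2.5,100],"angular":[0,0,0],"jaw":87},{"xyz":[-0.5,-2.5,118],"angular":[0,0,0],"jaw":87},{"xyz":[-0.5,-2.5,128],"angular":[0,0,0],"jaw":87},{"xyz":[-0.5,-2.5,130],"angular":[0,0,0],"jaw":87}]' && python3 -c "
from h import *
delta(grasp(0))
a=[snap(n)['img'] for n in('scene','side')];cv2.imwrite('pics/g1.png',np.hstack([cv2.resize(a[0][150:350,220:420,::-1],(400,400)),cv2.resize(a[1][80:230,110:260,::-1],(400,400))]))"
```

```text
clock: 2.15
position: [0.5719, 0.1814, 0.0857]
tool_rot: [-0.045, 0.939, 0.018, 0.339]
contact_force: [-0.1, 0.5, -0.5]
finger_gap: 0.0869
gripper_force: 0.0
t 2.15 tgt [0.5726 0.1795 0.0868] pos [0.5719 0.1814 0.0857] j [ 0.22 -0.14  2.31 -0.27  0.29 -1.21] gap 0.0869 0.0
  shift mm [-1.1 -1.9 -0.6] rotvec [ 0.002 -0.005 -0.002] F [-0.1  0.5 -0.5]
```

View pics/g1.png

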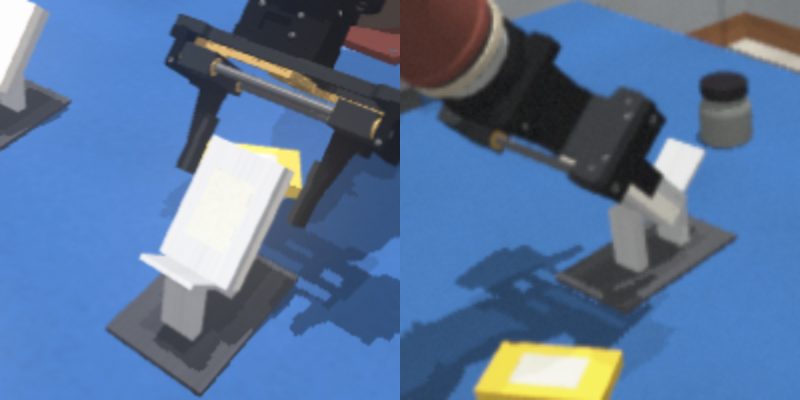

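The scene half shows the fingers at (190,150) and (305,195) on either side of the case, and the side half shows the finger alongside the seam. The tool ended about 3 mm too far in +y, so I correct that before closing.

```bash
python3 -m creep '[{"xyz":[-0.5,-2,-0.5],"angular":[0,0,0],"jaw":87},{"xyz":[-1,-3.5,-0.5],"angular":[0,0,0],"jaw":87},{"xyz":[-1,-3.5,-0.5],"angular":[0,0,0],"jaw":87},{"xyz":[-1,-3.5,-0.5],"angular":[0,0,0],"jaw":87},{"xyz":[-1,-3.5,-0.5],"angular":[0,0,0],"jaw":87},{"xyz":[-1,-3.5,-0.5],"angular":[0,0,0],"jaw":87},{"xyz":[-1,-3.5,-0.5],"angular":[0,0,0],"jaw":87},{"xyz":[-1,-3.5,-0.5],"angular":[0,0,0],"jaw":87}]' 32 && python3 -c "
from h import *
delta(grasp(0));snap('wrist')"; python3 wend.py
```

```text
clock: 2.92
position: [0.5729, 0.176, 0.0884]
tool_rot: [-0.044, 0.939, 0.017, 0.341]
contact_force: [0.1, -0.1, -0.2]
finger_gap: 0.0872
gripper_force: 0.0
t 2.92 tgt [0.5726 0.1795 0.0868] pos [0.5729 0.176  0.0884] j [ 0.21 -0.15  2.31 -0.25  0.3  -1.24] gap 0.0872 0.0
  shift mm [1.  3.6 1.2] rotvec [ 0.    -0.002 -0.004] F [ 0.1 -0.1 -0.2]Traceback (most recent call last):
  File "wend.py", line 6, in <module>
    P=L[m];front=np.percentile(P[:,2],5);k=abs(P[:,2]-front)<4
                 ~~~~~~~~~~~~~^^^^^^^^^^
    return _quantile_unchecked(
        a, q, axis, out, overwrite_input, method, keepdims, weights)
    return _ureduce(a,
                    func=_quantile_ureduce_func,
    ...<5 lines>...
                    overwrite_input=overwrite_input,
                    method=method)
    r = func(a, **kwargs)
    result = _quantile(arr,
                       quantiles=q,
    ...<2 lines>...
                       out=out,
                       weights=wgt)
    slices_having_nans = np.isnan(arr[-1, ...])
                                  ~~~^^^^^^^^^
IndexError: index -1 is out of bounds for axis 0 with size 0
```

```bash
python3 -m creep '[{"xyz":[0.5,1,0.5],"angular":[0,0,0],"jaw":87},{"xyz":[0.7,2.2,1],"angular":[0,0,0],"jaw":87},{"xyz":[0.7,2.2,1],"angular":[0,0,0],"jaw":87},{"xyz":[0.7,2.2,1],"angular":[0,0,0],"jaw":87},{"xyz":[0.7,2.2,1],"angular":[0,0,0],"jaw":60},{"xyz":[0.7,2.2,1],"angular":[0,0,0],"jaw":55},{"xyz":[0.7,2.2,1],"angular":[0,0,0],"jaw":50},{"xyz":[0.7,2.2,1],"angular":[0,0,0],"jaw":50}]' 32 && python3 -c "
from h import *
delta(grasp(0))"
```

```text
clock: 3.63
position: [0.5729, 0.1783, 0.0872]
tool_rot: [-0.044, 0.939, 0.017, 0.341]
contact_force: [-0.3, 0.8, -0.1]
finger_gap: 0.0682
gripper_force: 0.0
t 3.63 tgt [0.5726 0.1795 0.0868] pos [0.5729 0.1783 0.0872] j [ 0.22 -0.15  2.31 -0.27  0.29 -1.22] gap 0.0682 0.0
  shift mm [0.4 1.3 0.2] rotvec [ 0.    -0.002 -0.004] F [-0.3  0.8 -0.1]
```

```bash
python3 -m creep '[{"xyz":[0,0,0],"angular":[0,0,0],"jaw":50},{"xyz":[0,0,0],"angular":[0,0,0],"jaw":50},{"xyz":[0,0,0],"angular":[0,0,0],"jaw":50},{"xyz":[0,0,0],"angular":[0,0,0],"jaw":50},{"xyz":[0,0,0],"angular":[0,0,0],"jaw":50},{"xyz":[0,0,0],"angular":[0,0,0],"jaw":50},{"xyz":[0,0,0],"angular":[0,0,0],"jaw":50},{"xyz":[0,0,0],"angular":[0,0,0],"jaw":50}]' 32 && python3 -c "
from h import *
delta(grasp(0))
a=[snap(n)['img'] for n in('scene','side')];cv2.imwrite('pics/g2.png',np.hstack([cv2.resize(a[0][180:330,260:410,::-1],(400,400)),cv2.resize(a[1][110:190,150:230,::-1],(400,400))]))"
```

```text
clock: 4.3
position: [0.5729, 0.1783, 0.0872]
tool_rot: [-0.044, 0.939, 0.017, 0.341]
contact_force: [-1.2, 0.6, 0.2]
finger_gap: 0.0599
gripper_force: 32.0
t 4.3 tgt [0.5726 0.1795 0.0868] pos [0.5729 0.1783 0.0872] j [ 0.22 -0.15  2.31 -0.27  0.29 -1.22] gap 0.0599 31.963127142334997
  shift mm [0.4 1.3 0.2] rotvec [ 0.    -0.002 -0.004] F [-1.2  0.6  0.2]
```

View pics/g2.png

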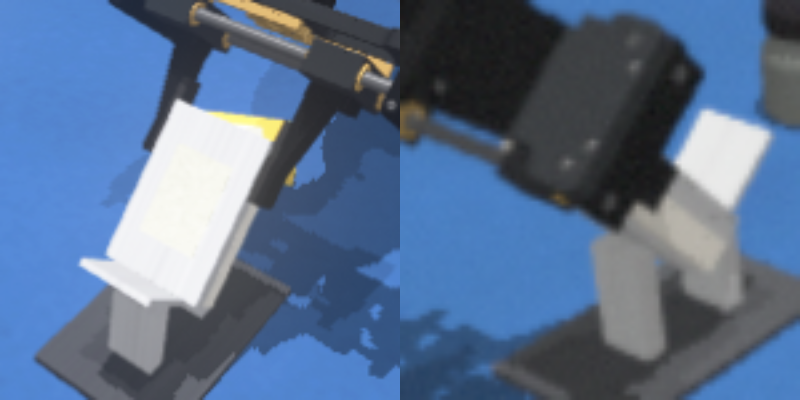

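The scene half shows the pads closed on both long sides, with the right one at (270,160), and the opening reads 59.9 mm at 32 N. The side half shows the finger over the seam at (650,190). Now I lift straight up.

```bash
python3 -m creep '[{"xyz":[-3,0,-4],"angular":[0,0,0],"jaw":50},{"xyz":[-9,0,-11],"angular":[0,0,0],"jaw":50},{"xyz":[-19,0,-23],"angular":[0,0,0],"jaw":50},{"xyz":[-31,0,-37],"angular":[0,0,0],"jaw":50},{"xyz":[-44,0,-52],"angular":[0,0,0],"jaw":50},{"xyz":[-56,0,-67],"angular":[0,0,0],"jaw":50},{"xyz":[-66,0,-79],"angular":[0,0,0],"jaw":50},{"xyz":[-70,0,-84],"angular":[0,0,0],"jaw":50}]' && python3 -c "
from h import *
delta(place(0.06,.12))"
```

```text
clock: 5.07
position: [0.5739, 0.1784, 0.2005]
tool_rot: [-0.044, 0.938, 0.018, 0.343]
contact_force: [0.3, -0.0, -1.5]
finger_gap: 0.0601
gripper_force: 32.0
t 5.07 tgt [ 0.6046 -0.1428  0.2278] pos [0.5739 0.1784 0.2005] j [ 0.22 -0.35  2.23 -0.14  0.57 -1.36] gap 0.0601 31.963842315917645
  shift mm [ -18.2 -322.5  -21.7] rotvec [3.000e-03 4.000e-02 3.106e+00] F [ 0.3 -0.  -1.5]
```

```bash
python3 -m creep '[{"xyz":[-1,-3,-1],"angular":[0,0,0.04],"jaw":50},{"xyz":[-4,-9,-2],"angular":[0,0,0.12],"jaw":50},{"xyz":[-8,-17,-4],"angular":[0,0,0.22],"jaw":50},{"xyz":[-12,-26,-6],"angular":[0,0,0.32],"jaw":50},{"xyz":[-16,-36,-8],"angular":[0,0,0.42],"jaw":50},{"xyz":[-18,-46,-10],"angular":[0,0,0.52],"jaw":50},{"xyz":[-20,-55,-12],"angular":[0,0,0.62],"jaw":50},{"xyz":[-20,-60,-12],"angular":[0,0,0.72],"jaw":50}]' && python3 -m creep '[{"xyz":[0,0,0],"angular":[0,0,0.1],"jaw":50},{"xyz":[0,0,0],"angular":[0,0,0.2],"jaw":50},{"xyz":[0,0,0],"angular":[0,0,0.3],"jaw":50},{"xyz":[0,0,0],"angular":[0,0,0.4],"jaw":50},{"xyz":[0,0,0],"angular":[0,0,0.5],"jaw":50},{"xyz":[0,0,0],"angular":[0,0,0.6],"jaw":50},{"xyz":[0,0,0],"angular":[0,0,0.7],"jaw":50},{"xyz":[0,0,0],"angular":[0,0,0.8],"jaw":50}]' && python3 -c "
from h import *
delta(place(0.06,.12))"
```

```text
clock: 5.73
position: [0.5856, 0.1178, 0.2171]
tool_rot: [0.293, 0.894, 0.137, 0.311]
contact_force: [0.1, 0.7, -2.0]
finger_gap: 0.06
gripper_force: 32.0
clock: 6.4
position: [0.585, 0.1187, 0.2161]
tool_rot: [0.618, 0.709, 0.247, 0.233]
contact_force: [0.5, 0.3, -3.5]
finger_gap: 0.0599
gripper_force: 32.0
t 6.4 tgt [ 0.6046 -0.1428  0.2278] pos [0.585  0.1187 0.2161] j [ 0.05 -0.4   2.23  0.06  0.62 -0.12] gap 0.0599 31.953258140838443
  shift mm [-262.    -7.7  -12.9] rotvec [0.016 0.026 1.579] F [ 0.5  0.3 -3.5]
```

```bash
python3 -m creep '[{"xyz":[0,0,0],"angular":[0,0,0.1],"jaw":50},{"xyz":[0,0,0],"angular":[0,0,0.2],"jaw":50},{"xyz":[0,0,0],"angular":[0,0,0.3],"jaw":50},{"xyz":[0,0,0],"angular":[0,0,0.4],"jaw":50},{"xyz":[0,0,0],"angular":[0,0,0.5],"jaw":50},{"xyz":[0,0,0],"angular":[0,0,0.6],"jaw":50},{"xyz":[0,0,0],"angular":[0,0,0.7],"jaw":50},{"xyz":[0,0,0],"angular":[0,0,0.8],"jaw":50}]' && python3 -m creep '[{"xyz":[0,0,0],"angular":[0,0,0.1],"jaw":50},{"xyz":[0,0,0],"angular":[0,0,0.2],"jaw":50},{"xyz":[0,0,0],"angular":[0,0,0.3],"jaw":50},{"xyz":[0,0,0],"angular":[0,0,0.4],"jaw":50},{"xyz":[0,0,0],"angular":[0,0,0.5],"jaw":50},{"xyz":[0,0,0],"angular":[0,0,0.6],"jaw":50},{"xyz":[0,0,0],"angular":[0,0,0.7],"jaw":50},{"xyz":[0,0,0],"angular":[0,0,0.76],"jaw":50}]' && python3 -c "
from h import *
delta(place(0.04,.10))
a=[snap(n)['img'] for n in('scene','side')];snap('wrist');cv2.imwrite('pics/f1.png',np.hstack([cv2.resize(a[0][120:320,220:420,::-1],(400,400)),cv2.resize(a[1][60:260,140:340,::-1],(400,400))]))"
```

```text
clock: 7.07
position: [0.585, 0.1187, 0.2161]
tool_rot: [0.845, 0.413, 0.318, 0.118]
contact_force: [-0.6, 0.4, -2.6]
finger_gap: 0.0598
gripper_force: 32.0
clock: 7.73
position: [0.585, 0.1187, 0.2161]
tool_rot: [0.938, 0.07, 0.339, -0.008]
contact_force: [-0.3, -0.2, -1.5]
finger_gap: 0.0601
gripper_force: 32.0
t 7.73 tgt [ 0.6021 -0.1431  0.1996] pos [0.585  0.1187 0.2161] j [ 0.05 -0.4   2.23  0.06  0.62  1.44] gap 0.0601 31.961577153133476
  shift mm [-30.3 261.    7.2] rotvec [0.026 0.006 0.019] F [-0.3 -0.2 -1.5]
```

View pics/f1.png

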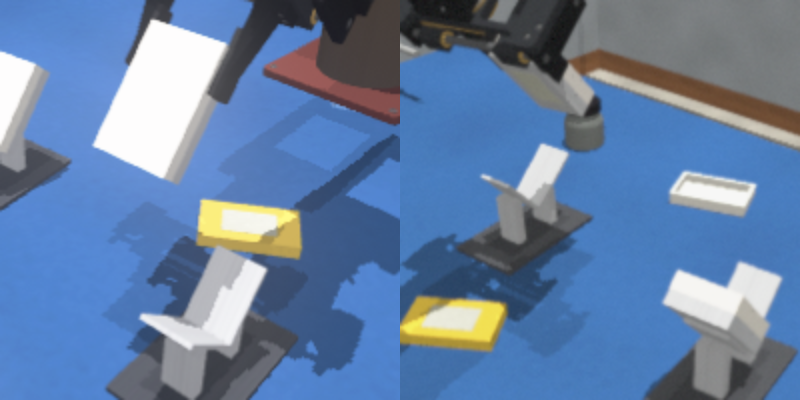

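The scene half shows the case held upside down and closed, its plain base face up at (165,100). The empty rack is at (220,310), and the side half shows the turned case untouched at (705,300). I measure the held face and the turned face with the same camera and get their offset.

```bash
cat > face.py <<'E'
from h import *
def face(c,ctr,psi,tol=.004):
    """rectangle of the face near the plane at ctr: centre, tilt, yaw, size"""
    W=cloud(c);hsv=cv2.cvtColor(c['img'],cv2.COLOR_RGB2HSV);d,y,n=frame(psi)
    for k in range(3):
        D=W-ctr;m=(hsv[...,1]<70)&(hsv[...,2]>100)&(c['range_z']>0)&(abs(D@n)<(.008 if k==0 else .0025))&(abs(D@d)<.056)&(abs(D@y)<.04)
        Q=W[m];q=Q.mean(0);n=np.linalg.svd(Q-q,full_matrices=False)[2][2];n*=np.sign(n[2])
        e=n*[1,1,0];e/=np.linalg.norm(e);y=np.cross([0,0,1],e);d=np.cross(y,n)
        uv=np.c_[(Q-q)@d,(Q-q)@y].astype(np.float32);r=cv2.minAreaRect(uv)
        lo,hi=np.percentile(uv,[.5,99.5],0)
        ctr=q+d*r[0][0]+y*r[0][1]
    a=r[2] if r[1][0]>r[1][1] else r[2]-90
    print('ctr',ctr.round(4),'tilt',np.degrees(np.arccos(n[2])).round(2),'yaw',np.degrees(np.arctan2(n[1],n[0])).round(2),'size',np.round(r[1],4),'inplane',round(a,2),'up end',(q+d*lo[0]).round(4),'n',m.sum())
    return ctr,d,y,n
E
python3 - <<'E'
from face import *
c=load('scene'); s=manip.sense(); Rt=R.from_quat(s['tool_rot']).as_matrix(); p=s['position']
ex=p-.009*Rt[:,2]+.016*Rt[:,0]; print('expected held face centre',ex.round(4), 'tool yaw of n',np.degrees(np.arctan2(Rt[1,0],Rt[0,0])))
h=face(c,ex,5.5); t=face(c,TURN[0],8.)
print('held rel tool (tool axes, mm)',((h[0]-p)@Rt*1000).round(1))
E
```

```text
expected held face centre [0.5916 0.1203 0.2337] tool yaw of n 9.949521389297997
ctr [0.5907 0.1218 0.2331] tilt 50.84 yaw 9.25 size [0.061  0.1003] inplane -2.64 up end [0.5598 0.1181 0.2713] n 2790
ctr [ 0.5355 -0.1519  0.1022] tilt 49.98 yaw 8.11 size [0.0628 0.102 ] inplane -0.55 up end [ 0.5031 -0.1547  0.1409] n 1009
held rel tool (tool axes, mm) [15.1 -1.6 -9. ]
```

```bash
python3 -m creep '[{"xyz":[0,8,0],"angular":[0,0,0],"jaw":50},{"xyz":[-1,25,0],"angular":[0.004,0,0.003],"jaw":50},{"xyz":[-2,45,0],"angular":[0.008,0,0.006],"jaw":50},{"xyz":[-4,68,0],"angular":[0.012,0.003,0.009],"jaw":50},{"xyz":[-7,92,0],"angular":[0.016,0.003,0.012],"jaw":50},{"xyz":[-10,116,0],"angular":[0.02,0.005,0.015],"jaw":50},{"xyz":[-12,138,0],"angular":[0.023,0.006,0.018],"jaw":50},{"xyz":[-12,150,0],"angular":[0.026,0.006,0.019],"jaw":50}]' && python3 -c "
from h import *
delta(place(0.006,.05))"
```

```text
clock: 8.55
position: [0.5979, -0.0334, 0.2154]
tool_rot: [0.937, 0.069, 0.342, -0.022]
contact_force: [0.1, -1.0, -1.8]
finger_gap: 0.0597
gripper_force: 32.0
t 8.55 tgt [ 0.5859 -0.1454  0.1414] pos [ 0.5979 -0.0334  0.2154] j [-0.39 -0.38  2.22  0.51  0.73  0.75] gap 0.0597 31.96433784718465
  shift mm [-69.5 108.6  39. ] rotvec [ 0.002 -0.002  0.007] F [ 0.1 -1.  -1.8]
```

```bash
python3 -m creep '[{"xyz":[-2,7,1],"angular":[0,0,0],"jaw":50},{"xyz":[-5,22,5],"angular":[0,0,0.002],"jaw":50},{"xyz":[-9,42,10],"angular":[0,0,0.004],"jaw":50},{"xyz":[-13,64,17],"angular":[0,0,0.006],"jaw":50},{"xyz":[-17,85,24],"angular":[0.002,-0.002,0.007],"jaw":50},{"xyz":[-22,101,30],"angular":[0.002,-0.002,0.007],"jaw":50},{"xyz":[-28,108,34],"angular":[0.002,-0.002,0.007],"jaw":50},{"xyz":[-30,109,36],"angular":[0.002,-0.002,0.007],"jaw":50}]' && python3 -m creep '[{"xyz":[0,0,0],"angular":[0,0,0],"jaw":50},{"xyz":[0,0,0],"angular":[0,0,0],"jaw":50},{"xyz":[0,0,0],"angular":[0,0,0],"jaw":50},{"xyz":[0,0,0],"angular":[0,0,0],"jaw":50},{"xyz":[0,0,0],"angular":[0,0,0],"jaw":50},{"xyz":[0,0,0],"angular":[0,0,0],"jaw":50},{"xyz":[0,0,0],"angular":[0,0,0],"jaw":50},{"xyz":[0,0,0],"angular":[0,0,0],"jaw":50}]'
python3 - <<'E'
from face import *
delta(place(.006,.05))
c=snap('scene'); s=manip.sense(); Rt=R.from_quat(s['tool_rot']).as_matrix(); p=s['position']
ex=p-.009*Rt[:,2]+.0155*Rt[:,0]
h=face(c,ex,8); C=np.array([.5355,-.1519,.1024]);d,y,n=frame(8.1)
D=(h[0]-C)*1000;print('held in turned slope axes d,y,n (goal 0,0,30):',(D@d).round(1),(D@y).round(1),(D@n).round(1))
c=snap('side');cv2.imwrite('pics/p1.png',cv2.resize(c['img'][130:280,220:370,::-1],(600,600)))
E
```

```text
clock: 9.22
position: [0.6135, -0.1407, 0.1679]
tool_rot: [0.938, 0.065, 0.341, -0.024]
contact_force: [-0.7, -0.3, -1.6]
finger_gap: 0.0598
gripper_force: 32.0
clock: 9.88
position: [0.6144, -0.1389, 0.1701]
tool_rot: [0.937, 0.066, 0.342, -0.025]
contact_force: [0.1, -0.4, -2.8]
finger_gap: 0.0599
gripper_force: 32.0
t 9.88 tgt [ 0.5859 -0.1454  0.1414] pos [ 0.6144 -0.1389  0.1701] j [-0.61 -0.17  2.15  0.71  0.75  0.39] gap 0.0599 31.963881164565464
  shift mm [-40.8   2.4   3.2] rotvec [-0.002 -0.001  0.   ] F [ 0.1 -0.4 -2.8]
ctr [ 0.6199 -0.136   0.1873] tilt 50.24 yaw 8.62 size [0.0629 0.1002] inplane -1.42 up end [ 0.5884 -0.1392  0.2253] n 1245
held in turned slope axes d,y,n (goal 0,0,30): -9.9 3.9 120.3
```

View pics/p1.png

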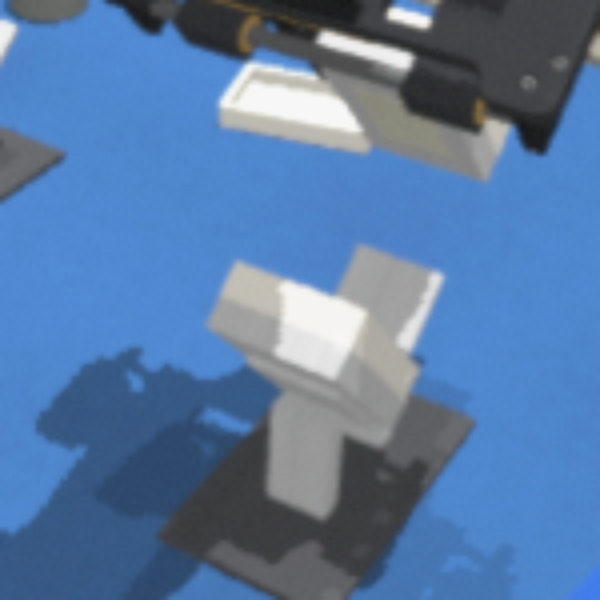

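The side view shows the held case at (440,130), clear above the turned case at (290,320). Camera and kinematics agree on 90 mm left to go along the normal, with about 3.9 mm of sideways correction.

```bash
python3 -m creep '[{"xyz":[-3,0.5,1],"angular":[0,0,0],"jaw":50},{"xyz":[-10,1,3],"angular":[0,0,0],"jaw":50},{"xyz":[-20,2,5],"angular":[0,0,0],"jaw":50},{"xyz":[-33,3.5,7],"angular":[0,0,0],"jaw":50},{"xyz":[-46,3.5,7],"angular":[0,0,0],"jaw":50},{"xyz":[-58,3.5,7],"angular":[0,0,0],"jaw":50},{"xyz":[-66,3.5,7],"angular":[0,0,0],"jaw":50},{"xyz":[-68,3.5,7],"angular":[0,0,0],"jaw":50}]' && python3 -m creep '[{"xyz":[0,0,0],"angular":[0,0,0],"jaw":50},{"xyz":[0,0,0],"angular":[0,0,0],"jaw":50},{"xyz":[0,0,0],"angular":[0,0,0],"jaw":50},{"xyz":[0,0,0],"angular":[0,0,0],"jaw":50},{"xyz":[0,0,0],"angular":[0,0,0],"jaw":50},{"xyz":[0,0,0],"angular":[0,0,0],"jaw":50},{"xyz":[0,0,0],"angular":[0,0,0],"jaw":50},{"xyz":[0,0,0],"angular":[0,0,0],"jaw":50}]'
cat > chk.py <<'E'
from face import *
delta(place(.003,0))
c=snap('scene'); s=manip.sense(); Rt=R.from_quat(s['tool_rot']).as_matrix(); p=s['position']
ex=p-.009*Rt[:,2]+.0155*Rt[:,0]
h=face(c,ex,8); C=np.array([.5355,-.1519,.1024]);d,y,n=frame(8.1)
D=(h[0]-C)*1000;print('held in turned slope axes d,y,n (goal 0,0,30):',(D@d).round(1),(D@y).round(1),(D@n).round(1),'F n,d',(s['contact_force']@n).round(1),(s['contact_force']@d).round(1))
E
python3 chk.py
```

```text
clock: 10.65
position: [0.5661, -0.1487, 0.1188]
tool_rot: [0.938, 0.065, 0.341, -0.025]
contact_force: [0.0, 0.4, -2.7]
finger_gap: 0.0601
gripper_force: 32.0
clock: 11.32
position: [0.5678, -0.1491, 0.1209]
tool_rot: [0.937, 0.066, 0.342, -0.025]
contact_force: [-0.7, 0.6, -2.4]
finger_gap: 0.0601
gripper_force: 32.0
t 11.32 tgt [ 0.5498 -0.1505  0.107 ] pos [ 0.5678 -0.1491  0.1209] j [-0.71 -0.19  2.28  0.81  0.73  0.19] gap 0.0601 31.96391711087017
  shift mm [-22.7  -1.1  -1. ] rotvec [-0.002 -0.001  0.   ] F [-0.7  0.6 -2.4]
ctr [ 0.5732 -0.1457  0.138 ] tilt 50.2 yaw 8.62 size [0.0631 0.1001] inplane -0.97 up end [ 0.5416 -0.1495  0.176 ] n 1096
held in turned slope axes d,y,n (goal 0,0,30): -2.7 0.8 52.1 F n,d -1.1 1.1
```

```bash
python3 -m creep '[{"xyz":[-3,0,0],"angular":[0,0,0],"jaw":50},{"xyz":[-7,0.5,0],"angular":[0,0,0],"jaw":50},{"xyz":[-11,0.5,0],"angular":[0,0,0],"jaw":50},{"xyz":[-15,0.5,0],"angular":[0,0,0],"jaw":50},{"xyz":[-17,0.5,0],"angular":[0,0,0],"jaw":50},{"xyz":[-18.5,0.5,0],"angular":[0,0,0],"jaw":50},{"xyz":[-19.5,0.5,0],"angular":[0,0,0],"jaw":50},{"xyz":[-20,0.5,0],"angular":[0,0,0],"jaw":50}]' && python3 chk.py
```

```text
clock: 12.03
position: [0.5526, -0.1519, 0.1079]
tool_rot: [0.937, 0.066, 0.342, -0.025]
contact_force: [0.1, 0.3, -1.8]
finger_gap: 0.0597
gripper_force: 32.0
t 12.03 tgt [ 0.5498 -0.1505  0.107 ] pos [ 0.5526 -0.1519  0.1079] j [-0.74 -0.2   2.31  0.84  0.73  0.13] gap 0.0597 31.963798971301003
  shift mm [-2.5 -1.8 -0.9] rotvec [-0.001 -0.001 -0.   ] F [ 0.1  0.3 -1.8]
ctr [ 0.5597 -0.1485  0.1227] tilt 50.14 yaw 8.66 size [0.0626 0.1057] inplane -0.75 up end [ 0.5264 -0.1521  0.1628] n 1067
held in turned slope axes d,y,n (goal 0,0,30): 0.1 0.0 31.8 F n,d -1.4 1.9
```

```bash
python3 -m creep '[{"xyz":[-0.5,0,0],"angular":[0,0,0],"jaw":50},{"xyz":[-0.8,0,0],"angular":[0,0,0],"jaw":50},{"xyz":[-1.2,0,0],"angular":[0,0,0],"jaw":50},{"xyz":[-1.5,0,0],"angular":[0,0,0],"jaw":50},{"xyz":[-1.5,0,0.5],"angular":[0,0,0],"jaw":50},{"xyz":[-1.5,0,1],"angular":[0,0,0],"jaw":50},{"xyz":[-1.5,0,1.5],"angular":[0,0,0],"jaw":50},{"xyz":[-1.5,0,1.5],"angular":[0,0,0],"jaw":50}]' && python3 chk.py
```

```text
clock: 12.75
position: [0.5525, -0.1518, 0.1057]
tool_rot: [0.937, 0.066, 0.342, -0.025]
contact_force: [-0.3, 0.2, -2.2]
finger_gap: 0.0596
gripper_force: 32.0
t 12.75 tgt [ 0.5498 -0.1505  0.107 ] pos [ 0.5525 -0.1518  0.1057] j [-0.74 -0.2   2.31  0.84  0.73  0.13] gap 0.0596 31.96380846230568
  shift mm [-1.  -1.6 -2.6] rotvec [-0.002 -0.001 -0.   ] F [-0.3  0.2 -2.2]
ctr [ 0.5591 -0.1488  0.1212] tilt 50.21 yaw 8.55 size [0.0635 0.1043] inplane -0.62 up end [ 0.5262 -0.152   0.1609] n 1072
held in turned slope axes d,y,n (goal 0,0,30): 0.9 -0.2 30.3 F n,d -1.3 0.7
```

```bash
python3 -m creep '[{"xyz":[-0.3,0,0],"angular":[0,0,0],"jaw":50},{"xyz":[-0.6,0,0],"angular":[0,0,0],"jaw":50},{"xyz":[-0.9,0,0],"angular":[0,0,0],"jaw":50},{"xyz":[-1.2,0,0],"angular":[0,0,0],"jaw":50},{"xyz":[-1.2,0,0],"angular":[0,0,0],"jaw":50},{"xyz":[-1.2,0,0],"angular":[0,0,0],"jaw":50},{"xyz":[-1.2,0,0],"angular":[0,0,0],"jaw":50},{"xyz":[-1.2,0,0],"angular":[0,0,0],"jaw":50}]' && python3 chk.py
```

```text
clock: 13.47
position: [0.552, -0.1519, 0.1057]
tool_rot: [0.937, 0.066, 0.342, -0.025]
contact_force: [4.9, 2.4, 0.3]
finger_gap: 0.06
gripper_force: 32.0
t 13.47 tgt [ 0.5498 -0.1505  0.107 ] pos [ 0.552  -0.1519  0.1057] j [-0.74 -0.2   2.31  0.85  0.73  0.12] gap 0.06 31.952771447339927
  shift mm [-0.6 -1.7 -2.3] rotvec [-0.002 -0.002  0.   ] F [4.9 2.4 0.3]
ctr [ 0.5583 -0.1493  0.1219] tilt 49.86 yaw 8.58 size [0.0649 0.1029] inplane -0.07 up end [ 0.5257 -0.1521  0.1606] n 1073
held in turned slope axes d,y,n (goal 0,0,30): -0.2 -0.6 30.1 F n,d 4.4 2.5
```

The normal force has risen by about 6 N, so the case is touching. Next I ease it down to the stop.

```bash
python3 -m creep '[{"xyz":[0,0,0.3],"angular":[0,0,0],"jaw":50},{"xyz":[0,0,0.6],"angular":[0,0,0],"jaw":50},{"xyz":[0.2,0,0.9],"angular":[0,0,0],"jaw":50},{"xyz":[0.2,0,1.2],"angular":[0,0,0],"jaw":50},{"xyz":[0.2,0,1.4],"angular":[0,0,0],"jaw":50},{"xyz":[0.2,0,1.5],"angular":[0,0,0],"jaw":50},{"xyz":[0.2,0,1.5],"angular":[0,0,0],"jaw":50},{"xyz":[0.2,0,1.5],"angular":[0,0,0],"jaw":50}]' && python3 chk.py
```

```text
clock: 14.18
position: [0.5527, -0.1523, 0.1052]
tool_rot: [0.937, 0.066, 0.342, -0.024]
contact_force: [-15.8, 1.0, 16.7]
finger_gap: 0.06
gripper_force: 31.9
t 14.18 tgt [ 0.5498 -0.1505  0.107 ] pos [ 0.5527 -0.1523  0.1052] j [-0.74 -0.2   2.31  0.85  0.73  0.12] gap 0.06 31.902335363192833
  shift mm [-0.8 -2.2 -3.1] rotvec [-0.001 -0.001  0.002] F [-15.8   1.   16.7]
ctr [ 0.559  -0.1487  0.121 ] tilt 50.05 yaw 8.91 size [0.0624 0.1039] inplane -0.98 up end [ 0.5263 -0.1526  0.1602] n 1066
held in turned slope axes d,y,n (goal 0,0,30): 1.0 -0.2 30.1 F n,d 0.0 -23.0
```

It's on the stop, with 23 N along the slope. I relax that push, then open the fingers.

```bash
python3 -m creep '[{"xyz":[-0.2,0,-0.4],"angular":[0,0,0],"jaw":50},{"xyz":[-0.3,0,-0.8],"angular":[0,0,0],"jaw":50},{"xyz":[-0.3,0,-1],"angular":[0,0,0],"jaw":50},{"xyz":[-0.3,0,-1],"angular":[0,0,0],"jaw":62},{"xyz":[-0.3,0,-1],"angular":[0,0,0],"jaw":64},{"xyz":[-0.3,0,-1],"angular":[0,0,0],"jaw":68},{"xyz":[-0.3,0,-1],"angular":[0,0,0],"jaw":74},{"xyz":[-0.3,0,-1],"angular":[0,0,0],"jaw":80}]' && python3 -m creep '[{"xyz":[0,0,0],"angular":[0,0,0],"jaw":84},{"xyz":[0,0,0],"angular":[0,0,0],"jaw":84},{"xyz":[0,0,0],"angular":[0,0,0],"jaw":84},{"xyz":[0,0,0],"angular":[0,0,0],"jaw":84},{"xyz":[0,0,0],"angular":[0,0,0],"jaw":84},{"xyz":[0,0,0],"angular":[0,0,0],"jaw":84},{"xyz":[0,0,0],"angular":[0,0,0],"jaw":84},{"xyz":[0,0,0],"angular":[0,0,0],"jaw":84}]' && python3 chk.py
```

```text
clock: 14.9
position: [0.5515, -0.1519, 0.1041]
tool_rot: [0.937, 0.066, 0.341, -0.025]
contact_force: [0.7, -0.7, -0.2]
finger_gap: 0.0741
gripper_force: 0.0
clock: 15.57
position: [0.5518, -0.1519, 0.1046]
tool_rot: [0.937, 0.066, 0.342, -0.025]
contact_force: [-0.1, 0.1, -0.1]
finger_gap: 0.0839
gripper_force: 0.0
t 15.57 tgt [ 0.5498 -0.1505  0.107 ] pos [ 0.5518 -0.1519  0.1046] j [-0.74 -0.2   2.31  0.85  0.73  0.12] gap 0.0839 0.0
  shift mm [ 0.2 -1.7 -3. ] rotvec [-0.002 -0.001 -0.   ] F [-0.1  0.1 -0.1]
ctr [ 0.559  -0.15    0.1209] tilt 50.02 yaw 8.02 size [0.0637 0.1037] inplane -0.86 up end [ 0.5261 -0.1524  0.1602] n 1045
held in turned slope axes d,y,n (goal 0,0,30): 0.9 -1.4 29.9 F n,d -0.1 -0.4
```

Released with no contact. I withdraw along -z (up the slope), then look.

```bash
python3 -m creep '[{"xyz":[0,0,-3],"angular":[0,0,0],"jaw":84},{"xyz":[0,0,-10],"angular":[0,0,0],"jaw":84},{"xyz":[0,0,-22],"angular":[0,0,0],"jaw":84},{"xyz":[0,0,-38],"angular":[0,0,0],"jaw":84},{"xyz":[0,0,-56],"angular":[0,0,0],"jaw":84},{"xyz":[0,0,-74],"angular":[0,0,0],"jaw":84},{"xyz":[0,0,-90],"angular":[0,0,0],"jaw":84},{"xyz":[0,0,-100],"angular":[0,0,0],"jaw":84}]' && python3 -m creep '[{"xyz":[0,0,0],"angular":[0,0,0],"jaw":84},{"xyz":[0,0,0],"angular":[0,0,0],"jaw":84},{"xyz":[0,0,0],"angular":[0,0,0],"jaw":84},{"xyz":[0,0,0],"angular":[0,0,0],"jaw":84},{"xyz":[0,0,0],"angular":[0,0,0],"jaw":84},{"xyz":[0,0,0],"angular":[0,0,0],"jaw":84},{"xyz":[0,0,0],"angular":[0,0,0],"jaw":84},{"xyz":[0,0,0],"angular":[0,0,0],"jaw":84}]'
python3 - <<'E'
from face import *
c=snap('scene');C=np.array([.5355,-.1519,.1024]);d,y,n=frame(8.1)
h=face(c,C+.03*n,8.1);D=(h[0]-C)*1000;print('d,y,n',(D@d).round(1),(D@y).round(1),(D@n).round(1))
delta(place(.1,0))
a=[c['img'],snap('side')['img']];cv2.imwrite('pics/e1.png',np.hstack([cv2.resize(a[0][110:240,150:280,::-1],(400,400)),cv2.resize(a[1][150:280,230:360,::-1],(400,400))]))
E
```

```text
clock: 16.28
position: [0.4875, -0.1616, 0.183]
tool_rot: [0.937, 0.066, 0.342, -0.024]
contact_force: [-0.7, 0.6, 0.4]
finger_gap: 0.0842
gripper_force: 0.0
clock: 16.95
position: [0.4881, -0.1608, 0.1808]
tool_rot: [0.937, 0.066, 0.341, -0.025]
contact_force: [-0.1, 0.8, 0.2]
finger_gap: 0.0843
gripper_force: 0.0
ctr [ 0.5591 -0.1496  0.1209] tilt 49.96 yaw 7.67 size [0.0631 0.1037] inplane -0.44 up end [ 0.5261 -0.1526  0.1603] n 1042
d,y,n 1.0 -1.1 30.0
t 17.0 tgt [ 0.4881 -0.1591  0.1813] pos [ 0.4881 -0.1608  0.1809] j [-0.9  -0.5   2.37  0.72  1.01  0.22] gap 0.0838 0.0
  shift mm [ 0.4 -1.7 -0.2] rotvec [-0.002 -0.001 -0.   ] F [-0.8 -0.4  0.8]
```

View pics/e1.png

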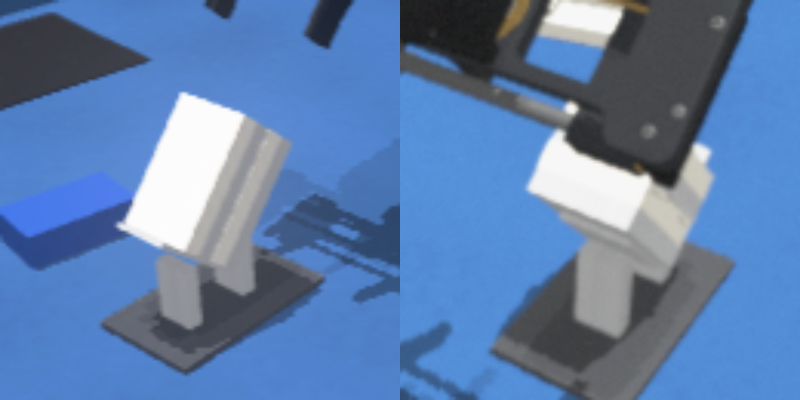

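The scene half shows the case closed and squarely stacked on the turned case at (195,170), with its lower end on the stop at (160,240) and the gripper clear. The face measures 30.0 mm out, with about 1 mm of offset along and across, so I hand in.

```bash
python3 -c "
from rig import manip
print(manip.sign_off())"
```

```text
the job is handed in; nothing more can be done
None
```

The waiting case lies upside down and closed on the turned case, lower end on the stop and about 1 mm off along and across; the job was handed in at 17 s, and no verdict was returned.

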